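# Free the dipping basket from its latched case and hang it on the utensil carousel

### The arm

A 6-joint arm with a two-finger parallel gripper is mounted at the origin on the work surface. World frame = base frame: x ahead of the robot, y to its left, z up, the work surface at z = 0. Lengths are in mm, angles in rad, forces in N, time in s.
With the tool pointing down it reaches from about 300 to 775 mm from the base axis. Payload 14.6 kg.
Tool frame: the origin (TCP) lies midway between the tips of the shut fingers; the grasp point (between the pads) lies 19 mm behind it (manip.hold_point_z is the distance from the TCP to the grasp point, in mm); z points along the fingers, y is the direction in which the jaws open and shut (so a half turn about z gives the same grasp; the last joint's range is limited). The gripper opens to 94 mm and grips with 3 to 60 N. Pads are 16 mm wide; open, the fingers measure 119 mm over their backs; the gripper's body (75 mm by 177 mm) begins 78 mm behind the grasp point.
Start: joints at [1.079, 0.3, 1.521, -0, 1.321, -0.067], TCP at [226.672, 501.108, 205.446] pointing down, gripper open.
Joint ranges: [-3.03, 3.03], [-0.79, 2.21], [0.23, 2.52], [-1.04, 4.18], [0, 3.07], [-2.55, 2.55]. Speed limits (rad/s): [2.22, 2.22, 2.57, 3.14, 3.14, 3.14].

### API

Orientations are given as [roll, pitch, yaw] about the fixed x, y, z axes, in that order (R = Rz(yaw) Ry(pitch) Rx(roll)).
In Python, from cell import manip gives the robot as it stands.
- The arm moves only by the shell command python3 -m crank 'ROWS' [OPENING] [FORCE]. ROWS is JSON, a list of rows, each an object with "offset": the shift along the world's x, y, z in m, a list of three; "spin": the turn about the world's z in degrees. In form: [{"offset": [dx, dy, dz], "spin": spin}, ...]. A call has exactly 8 rows; each row is the pose to reach, as a shift and turn from the pose measured when the call began; what a row does not reach only later rows make up. A row lasts 1/12 s, in which the tool goes at most 41.7 mm and 7.16 degrees, less where a joint would pass 70% of its speed; a pose out of reach is approached as far as the arm can. A call with a gripper value outside its range is refused whole. OPENING is the opening, from 0 (shut) to 1 (fully open), set as the call begins (- or left out, the last holds). The fingers move at their own pace and stop on an object; FORCE is the grip in N (left out, the last holds). Time passes only in rows, so rows that repeat a pose let the fingers close, or fill a call up. It gives the time, the measured TCP pose, the force and the opening at its end, in the units of the state.
- manip.read_state(): the state, without advancing time (a new reading comes with each control period).
- manip.camera(name): name is "scene" or "top" or "wrist"; returns a dict with "pixels" (384x512x3 uint8, red, green, blue), "fx", "fy", "cx", "cy" (pixels), "extrinsics" (4x4, takes a point from world to camera coordinates); the wrist camera has in their place "hand_eye" (4x4, takes a point from camera to tool coordinates, whose origin is the TCP and whose axes are the flange's). Camera axes: x right, y down, z forward; pixel columns grow to the right and rows downward; lengths in mm; the calibration is good to about 2 mm. The wrist camera is an equidistant fisheye: a pixel r from the principal point sees the ray r / f radians off the axis. A picture is of the moment at which its call begins: read the wrist's pose just before it. There is no depth.
- manip.sign_off(): hands the job in, once; it reports no verdict.
Trained networks look in a picture, given as the dict that the camera call returned (one of the last four; its "shot" number tells which), for a name from the list of things; names that differ only in an ending like _2 or _b are one class to them, and where a whole thing is asked for, a point or a joint stands for the part that bears it (a point fixed in the world has none). Each returns a list of dicts, best first, with "conf" (0 to 1); they miss things now and then, are a little off and sometimes report something else, mostly with a low value. They report only what shows in the picture. A call takes as long as a camera call. They do not tell look-alikes from the thing itself.
- manip.search_frame(picture, name): "location" ([x, y, z] in mm, in world coordinates, good to about 4 mm: the middle of the surface that is visible of it).
- manip.masks_of(picture, name): "mask" (384x512 bool, what is visible of it).
The state is a dict: "clock": time; "joints": joint angles; "qd": joint speeds; "effort": joint torques, N m; "eef_pos": TCP position; "eef_rot": TCP orientation; "wrist_force": force on the tool from outside, world axes, zero at the start; "moment": the same for the moment, N m; "finger_gap": finger opening in mm.
Only numpy, scipy, OpenCV 4.12 (cv2) and the standard library are available. Lean on these libraries where they do the work, as an engineer would, in place of code of your own. Each camera call takes 0.05 s, during which the arm holds its last target. There are 200 camera calls.

### The job

The utensil case has lost its push button: take the wooden dowel from its stand, push it down through the small hole in the latch housing until the spring latch lets the lid fly open, and put the dowel back upright in its stand. Then turn the utensil carousel until its one free hook points straight to the front, towards the robot's side of the table (-x). Last, take the egg-dipping basket out of the open case and hang it by its wire stirrup on that hook, still to the front, without disturbing the mug, the jar or the can.

Things in the scene. Friction and masses are not known exactly. Their poses are not given: they have to be found in the camera images.
- case: Fixed steel case, open box 160 (x) x 150 (y) x 122 mm tall, walls and floor 4 mm. Origin: centre of its underside. Lid hinge along its +x edge; on its -x side (roughly towards the robot) a grey latch housing 60 mm wide, out to x = -152 mm, top plate 112 mm above the table. Between them a dark latch tooth, 20 mm wide, top 135 mm above the table, holds the lid's tongue.
- release_hole (a point): Centre of the mouth of the vertical 18 mm hole in the housing's 8 mm top plate, at x = -134 mm of the case, 112 mm above the table. The latch's steel tail lies 21 mm below the mouth. A 12 mm dowel frees the lid when its foot is about 32 mm below the mouth; the stop is about 38 mm below. Pressing takes 3 to 6 N. Fingers do not fit.
- latch (a joint): Spring latch, a bell crank: 0 at rest (locked), grows as its tail is pressed down, lets the lid go at about 0.27 rad, stop at 0.42 rad. It springs back when let go.
- lid (a joint): Clear plastic lid 160 x 150 x 6 mm with a steel tongue at its free edge, hinged on the case's +x edge 122 mm above the table: 0 shut, grows as it opens. When released it springs up by itself in about a second to 1.75 rad, past upright, and stays there.
- dowel: Plain round wooden dowel 12 mm in diameter, 130 mm long, 20 g, standing upright in its stand. Origin: centre of its lower end; z along it. At the start its foot is 5 mm and its top 135 mm above the table, so 85 mm stand out of the stand.
- stand: Fixed white plastic block 70 x 70 x 50 mm high, origin at the centre of its underside, with the dowel's hole in the middle of its top.
- stand_hole (a point): Centre of the mouth of the stand's round 18 mm hole, 50 mm above the table, 45 mm deep.
- basket: Egg-dipping basket, 85 to 170 g, upright in the case. Origin: centre of its underside. Steel cup 50 mm across, 28 mm high; 6 mm wires rise at y = +-23.5 mm to a crossbar along y, 75 mm up; on it a square wooden grip 16 x 16 mm, from 75 to 115 mm, sides along x and y. The window under the crossbar is 41 mm wide, 44 mm high (28 to 72 mm); the hook goes through it along x, either way round.
- basket_eye (a point): Middle of the underside of the basket's crossbar, 72 mm above the basket's origin: it rests on the hook.
- rack: Fixed foot of the utensil carousel, origin at the centre of its underside on the turning axis: dark disc 130 mm across, 14 mm high, with an upright 16 mm column. Never turned: its -x is the world's -x, the front.
- carousel (a joint): Rotor about the vertical axis: four level 8 mm wire arms at 90 degrees, centre line 165 mm above the table, tips upturned. Anticlockwise from above is positive, endless; 0 or a full turn: free hook to the front (-x). Three arms carry fixed utensils 78 mm from the axis, to 56 mm wide, down to 30 mm above the table. Nothing is higher than 179 mm. Light friction (0.04 N m); it stays where left.
- hook_seat (a point): Seat of the free hook: on top of its arm, 80 mm from the axis, 169 mm above the table, where the crossbar should rest. The arm leads from here straight to the axis; the upturned tip lies outward.
- hook_tip (a point): Top of the free hook's upturned tip, 100 mm from the axis, 179 mm above the table.
- mug: White mug, 76 mm across, 85 mm high, bystander; origin at the centre of its underside.
- jar: Amber lidded jar, 68 mm across, 100 mm high, bystander; origin at the centre of its underside.
- can: Steel can, 66 mm across, 90 mm high, bystander; origin at the centre of its underside.
There are look-alikes about, which are no part of the job. What is shaped like the stand but blue is not meant.

How it is judged (in metres and radians):
On the way, in this order (a step that is already met when the one before it is completed fails the run):
1. the dowel, inside the release hole, has pressed the latch (value of joint latch above 0.25 rad and horizontal distance between dowel and release_hole below 0.012 m and z of dowel in the frame of release_hole below -0.015 m), for 0.05 s.
2. the lid stands open, the dowel is back in its stand and the free hook points to the front, the basket still in the case (value of joint lid above 1.3 rad and x of hook_seat in the frame of rack below 0 m and y of hook_seat in the frame of rack between -0.03 and 0.03 m and horizontal distance between basket and case below 0.08 m and horizontal distance between dowel and stand_hole below 0.01 m and z of dowel in the frame of stand below 0.015 m and angle between dowel's own z axis and vertical below 0.25 rad), for 0.2 s.
3. the basket hangs on the free hook (distance between basket_eye and hook_seat below 0.022 m and angle between basket's own z axis and vertical below 0.3 rad), for 0.2 s.
At the end, for the whole second after the job is handed in: The basket hangs at rest and upright (0.3 rad) on the free hook, crossbar within 22 mm of its seat; the hook points to the front within 35 mm sideways; the lid is open past 1.3 rad; the dowel stands at the bottom of its stand (10 mm, 0.25 rad) (all of step 3 and x of hook_seat in the frame of rack below 0 m and y of hook_seat in the frame of rack between -0.035 and 0.035 m and value of joint lid above 1.3 rad and linear speed of basket below 0.05 m/s and horizontal distance between dowel and stand_hole below 0.01 m and z of dowel in the frame of stand below 0.015 m and angle between dowel's own z axis and vertical below 0.25 rad); the robot touches nothing.
It fails at once if the mug, the jar or the can is moved by more than 30 mm (distance of any of mug, jar, can from where it was at the start of the episode above 0.03 m).
It also fails if it takes over 69 s, if anything falls off the work surface, if the arm or the gripper's body presses on something with over 40 N, if the wrist force passes 120 N, or if a joint passes its speed limit or range.

## Working session

There is one attempt and no reset: what is moved stays moved. The work goes in short steps, Python scripts to look and compute and a shell command to move; the robot and the scene stay as the last step left them, time stands still between calls to the robot, and variables do not carry over. Pictures are saved under pics/ and viewed, about 8 in all and at most 12, crops included, and the job is handed in when it is done.

```bash
mkdir -p pics; ls
cat > h.py <<'E'
import numpy as np, cv2
from cell import manip
def save(p,n,box=None,s=1):
    im=p["pixels"][:,:,::-1]
    if box: im=im[box[1]:box[3],box[0]:box[2]]
    cv2.imwrite("pics/"+n,cv2.resize(im,None,fx=s,fy=s,interpolation=cv2.INTER_CUBIC))
def proj(p,w):
    c=p["extrinsics"]@np.append(w,1); return np.array([p["fx"]*c[0]/c[2]+p["cx"],p["fy"]*c[1]/c[2]+p["cy"]])
def atz(p,uv,z):
    E=np.array(p["extrinsics"]);R=E[:3,:3];o=-R.T@E[:3,3]
    d=R.T@np.array([(uv[0]-p["cx"])/p["fx"],(uv[1]-p["cy"])/p["fy"],1]);return o+d*(z-o[2])/d[2]
E
python3 - <<'E'
from h import *
print(manip.read_state())
for c in("scene","top"):
    p=manip.camera(c); save(p,c+"0.png",s=1.5)
    print(c,p["fx"],p["cx"],p["cy"],np.round(p["extrinsics"],3).tolist())
    for n in["case","release_hole","lid","dowel","stand","stand_hole","basket","rack","carousel","hook_seat","hook_tip","mug","jar","can"]:
        try:r=manip.search_frame(p,n)
        except Exception as e: print(n,e);continue
        for q in r: print(n,round(q["conf"],2),np.round(q["location"]),np.round(proj(p,q["location"])))
E
```

```text
pics
{'clock': 0.0, 'joints': array([ 1.07940663e+00,  3.00449409e-01,  1.52157929e+00,  3.16285841e-06,
        1.32068332e+00, -6.65858911e-02]), 'qd': array([-1.12392121e-03,  6.15933893e-04, -3.42021584e-05, -4.68207157e-04,
       -1.16965835e-03,  9.82462687e-04]), 'effort': array([-3.44643711e-03, -5.31796467e+01, -3.52734804e+01,  7.07520708e-02,
        2.43296177e-02, -1.45466074e-04]), 'eef_pos': array([226.55118774, 500.89057601, 204.89898219]), 'eef_rot': array([-3.14047598e+00, -7.75354747e-05,  2.71678802e+00]), 'wrist_force': array([-0.86404473,  0.31476912, -0.3814171 ]), 'moment': array([-0.0040134 , -0.03726574, -0.00027004]), 'finger_gap': 94.15102996346464}
scene 348.1200722693232 260.1821664113003 189.06647297195184 [[0.599, 0.801, 0.019, -308.567], [0.573, -0.412, -0.709, -197.104], [-0.56, 0.435, -0.705, 1368.552], [0.0, 0.0, 0.0, 1.0]]
case 0.75 [580. 198. 114.] [326. 180.]
case 0.27 [ 521. -397.   72.] [132. 276.]
release_hole 0.72 [587. 201. 110.] [328. 182.]
lid 0.92 [574. 237. 128.] [335. 171.]
stand 0.8 [376. -62.  50.] [218. 192.]
stand 0.69 [367.  88. 
[... 855 characters left out ...]
3. 131.] [176. 171.]
release_hole 0.89 [549. 230. 129.] [177. 172.]
lid 0.78 [568. 245. 129.] [172. 166.]
stand 0.95 [348.  99.  51.] [222. 244.]
stand 0.93 [477.  34.  49.] [244. 202.]
stand 0.57 [357. -63.  53.] [276. 242.]
stand_hole 0.82 [357. -55.  53.] [274. 242.]
stand_hole 0.81 [348.  98.  50.] [222. 244.]
stand_hole 0.79 [485.  27.  51.] [247. 200.]
rack 0.78 [ 571. -226.   31.] [327. 175.]
rack 0.44 [ 570. -233.  167.] [340. 165.]
carousel 0.63 [ 574. -230.  169.] [339. 163.]
hook_seat 0.66 [ 571. -236.  167.] [341. 164.]
hook_tip 0.68 [ 572. -232.  167.] [340. 164.]
mug 0.71 [663. -13.  34.] [260. 145.]
jar 0.78 [ 490. -382.   97.] [386. 198.]
can 0.79 [469. 402.  91.] [119. 200.]
```

View pics/scene0.png

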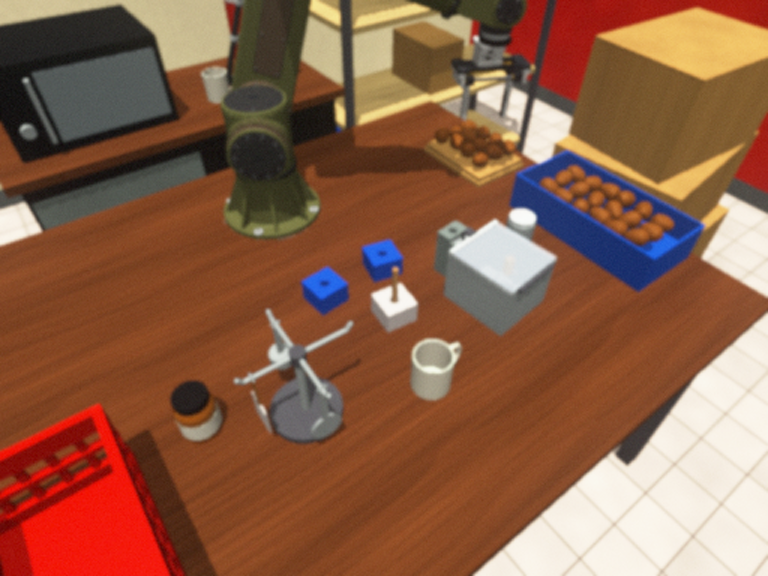

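View pics/top0.png

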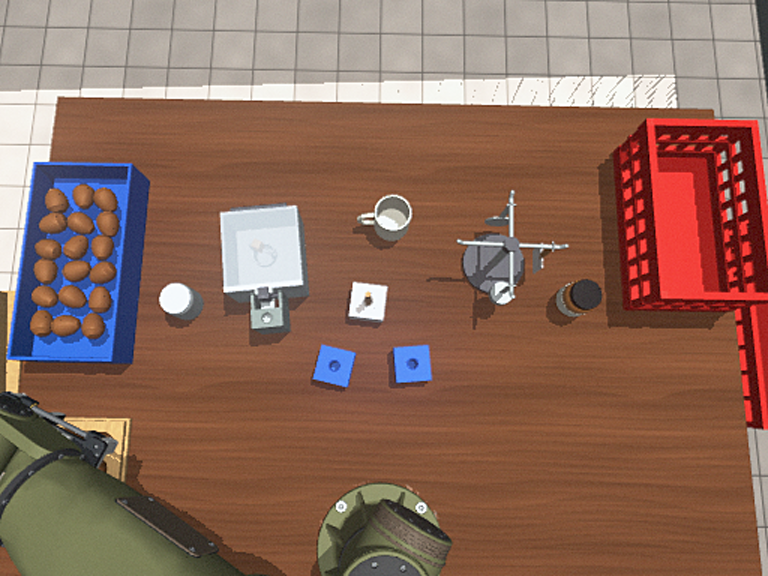

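Scene: the white stand with the dowel (view px (396,285)) sits between two blue look-alike stands (325,290) and (382,260). Top: dowel (368,299), housing hole (267,318), carousel axis (512,243) with the bare arm pointing to +y (458,241). Candidates for the stand: blue (334,366), blue (412,364), white (367,301). I choose the white one and check it in a close crop.

Run:
```python
from h import *
p=manip.camera("top"); save(p,"top1.png",(135,115,395,225),3)
for n,uv,z in[("dowel top",(246,197),135),("stand",(245,201),50),("hole",(178,212),112),("axis",(341.5,162),169),("free tip",(305.5,160.7),179)]:
    print(n,np.round(atz(p,uv,z),1))
for n in["dowel","stand","latch"]:
    for q in manip.masks_of(p,n): v,u=np.nonzero(q["mask"]); print(n,q["conf"],u.mean(),v.mean(),u.min(),u.max(),v.min(),v.max())
```

```text
dowel top [478.8  29.5 135. ]
stand [480.4  32.3  50. ]
hole [435.6 224.  112. ]
axis [ 577.2 -236.2  169. ]
free tip [ 576.4 -133.8  179. ]
stand 0.93 222.144128113879 243.66192170818505 209 235 230 257
stand 0.9 244.84782608695653 201.4901185770751 233 257 189 214
stand 0.67 273.838550247117 242.11202635914333 261 286 229 254
latch 0.5 176.72611464968153 201.47770700636943 172 182 191 215
```

View pics/top1.png

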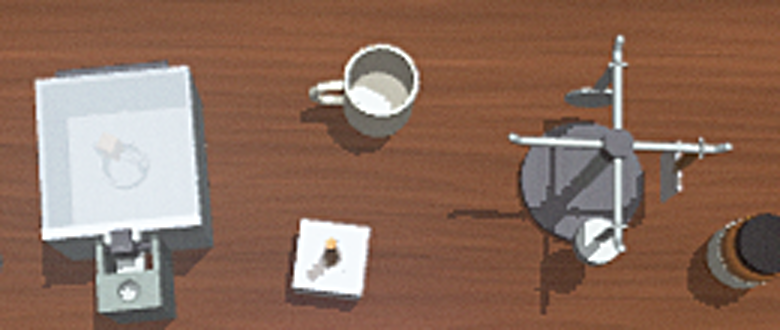

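The crop confirms the dowel (333,242) in the white stand, the hole in the grey housing (128,291), and a bare carousel arm to +y (513,138). I go above the dowel.

```bash
python3 -m crank '[{"offset":[0.0195,-0.0362,0],"spin":3},{"offset":[0.039,-0.0724,0],"spin":6},{"offset":[0.0585,-0.1086,0],"spin":9},{"offset":[0.078,-0.1448,0],"spin":12},{"offset":[0.0975,-0.181,0],"spin":15},{"offset":[0.117,-0.2172,0],"spin":18},{"offset":[0.1365,-0.2534,0],"spin":21},{"offset":[0.156,-0.29,0],"spin":24.3}]' 1
python3 -m crank '[{"offset":[0.0195,-0.036,0],"spin":0},{"offset":[0.039,-0.072,0],"spin":0},{"offset":[0.0585,-0.108,0],"spin":0},{"offset":[0.078,-0.144,0],"spin":0},{"offset":[0.098,-0.18,0],"spin":0},{"offset":[0.098,-0.18,0],"spin":0},{"offset":[0.098,-0.18,0],"spin":0},{"offset":[0.098,-0.18,0],"spin":0}]'
cat >> h.py <<'E'
from scipy.spatial.transform import Rotation as Ro
def tool():
    s=manip.read_state();T=np.eye(4);T[:3,:3]=Ro.from_euler("xyz",s["eef_rot"]).as_matrix();T[:3,3]=s["eef_pos"];return T
def wrist():
    T=tool();p=manip.camera("wrist");p["C"]=T@np.array(p["hand_eye"]);return p
def watz(p,uv,z):
    d=np.array([(uv[0]-p["cx"])/p["fx"],(uv[1]-p["cy"])/p["fy"]]);r=np.hypot(*d)
    k=np.append(d/r*np.sin(r),np.cos(r)) if r>0 else np.array([0,0,1.]);d=p["C"][:3,:3]@k;o=p["C"][:3,3];return o+d*(z-o[2])/d[2]
def wproj(p,w):
    c=np.linalg.inv(p["C"])@np.append(w,1);t=np.arctan2(np.hypot(c[0],c[1]),c[2]);d=c[:2]/np.hypot(c[0],c[1])*t
    return np.array([p["fx"]*d[0]+p["cx"],p["fy"]*d[1]+p["cy"]])
E
python3 - <<'E'
from h import *
s=manip.read_state();print(s["clock"],s["eef_pos"],s["eef_rot"],s["joints"])
p=wrist();save(p,"w0.png",s=1.5);print(p["fx"],p["cx"],p["cy"],np.round(p["hand_eye"],3).tolist())
for w in[(481,31,135),(480,32,50),(435,224,112)]:print(wproj(p,w))
for n in["dowel","stand","stand_hole","release_hole","latch"]:
    for q in manip.search_frame(p,n): print(n,round(q["conf"],2),np.round(q["location"]),np.round(wproj(p,q["location"])))
for q in manip.masks_of(p,"dowel"): v,u=np.nonzero(q["mask"]); print(q["conf"],u.mean(),v.mean(),u.min(),u.max(),v.min(),v.max())
E
```

```text
clock: 2.37
eef_pos: [383.2, 209.3, 205.7]
eef_rot: [3.141, 0.001, -3.139]
wrist_force: [1.6, 0.1, -0.2]
finger_gap: 93.9
clock: 3.03
eef_pos: [480.9, 29.5, 205.6]
eef_rot: [3.141, 0.0, -3.14]
wrist_force: [-0.5, 0.3, 1.1]
finger_gap: 94.0
3.0333 [480.89590721  29.54612421 205.59538796] [ 3.14114243e+00  2.43581755e-04 -3.13996058e+00] [-1.49312099e-02  1.47153700e-01  1.70748713e+00  4.73161718e-04
  1.28671576e+00 -1.58749223e+00]
297.3186396354542 252.41033540378314 194.37674547417203 [[-0.0, -0.973, -0.229, 66.946], [1.0, -0.0, -0.001, 1.025], [0.001, -0.229, 0.973, -179.144], [0.0, 0.0, 0.0, 1.0]]
[253.17777193 203.59837903]
[253.90162094 183.52289007]
[436.31318444 154.70233392]
dowel 0.66 [479.  28. 117.] [250. 196.]
dowel 0.36 [676. -15.  56.] [219. 325.]
stand 0.9 [352.  97.  47.] [312.  73.]
stand 0.78 [479.  29.  50.] [251. 183.]
stand 0.75 [361. -56.  50.] [176.  81.]
stand_hole 0.96 [479.  31.  50.] [253. 183.]
stand_hole 0.78 [364. -50.  52.] [181.  83.]
stand_hole 0.68 [351.  96.  51.] [311.  72.]
release_hole 0.63 [491. 200. 109.] [412. 205.]
release_hole 0.19 [480.  28.  51.] [251. 184.]
latch 0.72 [472. 231. 114.] [439. 189.]
```

View pics/w0.png

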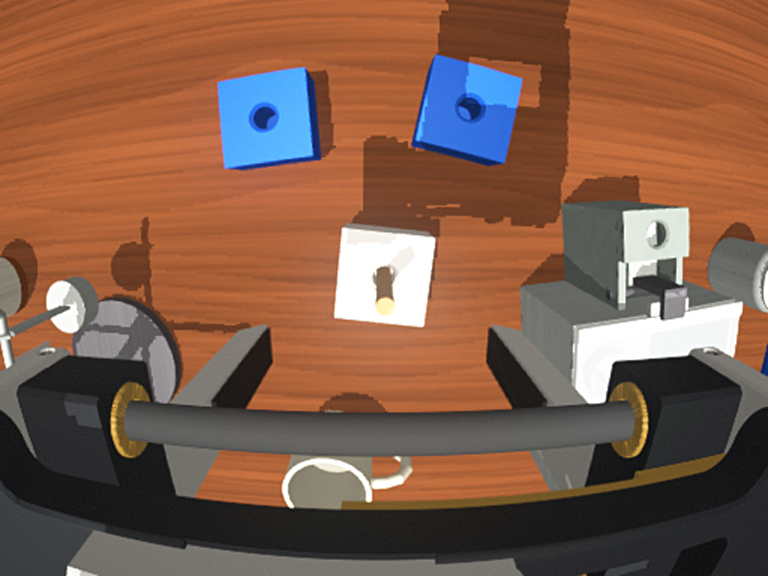

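Wrist view: dowel top at (384,307), stand top centre ≈(385,276), release hole (657,233) in the 1.5x view; mug below (325,480).

```bash
python3 - <<'E'
from h import *
p=wrist()
for n,uv,z in[("top",(256,204.7),135),("stand",(256.7,184.3),50),("hole",(438,155.5),112)]:print(n,watz(p,uv,z))
E
python3 -m crank '[{"offset":[0,0.002,-0.03],"spin":0},{"offset":[0,0.003,-0.06],"spin":0},{"offset":[0,0.003,-0.09],"spin":0},{"offset":[0,0.003,-0.12],"spin":0},{"offset":[0,0.003,-0.12],"spin":0},{"offset":[0,0.003,-0.12],"spin":0},{"offset":[0,0.003,-0.12],"spin":0},{"offset":[0,0.003,-0.12],"spin":0}]'
python3 -m crank '[{"offset":[0,0,0],"spin":0},{"offset":[0,0,0],"spin":0},{"offset":[0,0,0],"spin":0},{"offset":[0,0,0],"spin":0},{"offset":[0,0,0],"spin":0},{"offset":[0,0,0],"spin":0},{"offset":[0,0,0],"spin":0},{"offset":[0,0,0],"spin":0}]' 0 40
python3 -c "
from h import *
s=manip.read_state();print(s['finger_gap'],s['eef_pos'],s['wrist_force'])"
```

```text
top [482.24188456  33.82849622 135.        ]
stand [481.19428034  35.57203422  50.        ]
hole [435.63271038 226.86208539 112.        ]
clock: 4.1
eef_pos: [482.1, 32.8, 87.8]
eef_rot: [3.141, 0.004, -3.139]
wrist_force: [-0.4, -0.7, -0.1]
finger_gap: 94.3
clock: 4.77
eef_pos: [482.0, 32.8, 87.7]
eef_rot: [3.141, 0.004, -3.139]
wrist_force: [0.1, -0.8, 0.0]
finger_gap: 43.9
43.87093939755001 [482.03167954  32.79617223  87.74801454] [ 0.05122246 -0.79275458  0.03338489]
```

```bash
python3 -m crank '[{"offset":[0,0,0],"spin":0},{"offset":[0,0,0],"spin":0},{"offset":[0,0,0],"spin":0},{"offset":[0,0,0],"spin":0},{"offset":[0,0,0],"spin":0},{"offset":[0,0,0],"spin":0},{"offset":[0,0,0],"spin":0},{"offset":[0,0,0],"spin":0}]' 0 40
python3 -m crank '[{"offset":[0,0,0.02],"spin":0},{"offset":[0,0,0.04],"spin":0},{"offset":[0,0,0.07],"spin":0},{"offset":[0,0,0.10],"spin":0},{"offset":[0,0,0.125],"spin":0},{"offset":[0,0,0.125],"spin":0},{"offset":[0,0,0.125],"spin":0},{"offset":[0,0,0.125],"spin":0}]'
```

```text
clock: 5.43
eef_pos: [482.1, 32.8, 87.7]
eef_rot: [3.141, 0.004, -3.139]
wrist_force: [-0.5, -0.3, -0.3]
finger_gap: 11.4
clock: 6.1
eef_pos: [481.7, 32.8, 211.9]
eef_rot: [3.141, 0.003, -3.139]
wrist_force: [0.2, 0.6, -0.3]
finger_gap: 11.6
```

```bash
python3 -m crank '[{"offset":[-0.008,0.03,0.02],"spin":0},{"offset":[-0.016,0.065,0.035],"spin":0},{"offset":[-0.024,0.10,0.038],"spin":0},{"offset":[-0.032,0.14,0.038],"spin":0},{"offset":[-0.040,0.175,0.038],"spin":0},{"offset":[-0.046,0.192,0.038],"spin":0},{"offset":[-0.046,0.192,0.038],"spin":0},{"offset":[-0.046,0.192,0.038],"spin":0}]'
python3 -m crank '[{"offset":[0,0,-0.01],"spin":0},{"offset":[0,0,-0.02],"spin":0},{"offset":[0,0,-0.03],"spin":0},{"offset":[0,0,-0.03],"spin":0},{"offset":[0,0,-0.03],"spin":0},{"offset":[0,0,-0.03],"spin":0},{"offset":[0,0,-0.03],"spin":0},{"offset":[0,0,-0.03],"spin":0}]'
python3 - <<'E'
from h import *
T=tool();print(T[:3,3]);x,y,z=T[:3,3]
p=wrist();print(wproj(p,(x,y,z-82.7)),wproj(p,(x,y,112)),wproj(p,(x,y,z)))
u,v=wproj(p,(x,y,112)).astype(int);print(u,v)
save(p,"w1.png",(u-65,v-50,u+65,v+50),6)
p=manip.camera("top");print(proj(p,(x,y,z+47.3)))
for q in manip.masks_of(p,"latch"): v,u=np.nonzero(q["mask"]); print(u.mean(),v.mean())
E
```

```text
clock: 6.77
eef_pos: [435.2, 225.1, 248.6]
eef_rot: [-3.141, 0.001, -3.137]
wrist_force: [-0.4, -0.6, -0.6]
finger_gap: 11.4
clock: 7.43
eef_pos: [435.4, 225.1, 219.0]
eef_rot: [-3.141, 0.001, -3.137]
wrist_force: [-0.4, -0.7, -0.5]
finger_gap: 11.3
[435.36512092 225.07037124 219.00599687]
[251.62911669 199.93242815] [251.72603442 193.81831775] [251.12470188 231.95540002]
251 193
[166.84252956 204.33348964]
180.41270566727604 159.96937842778794
```

View pics/w1.png

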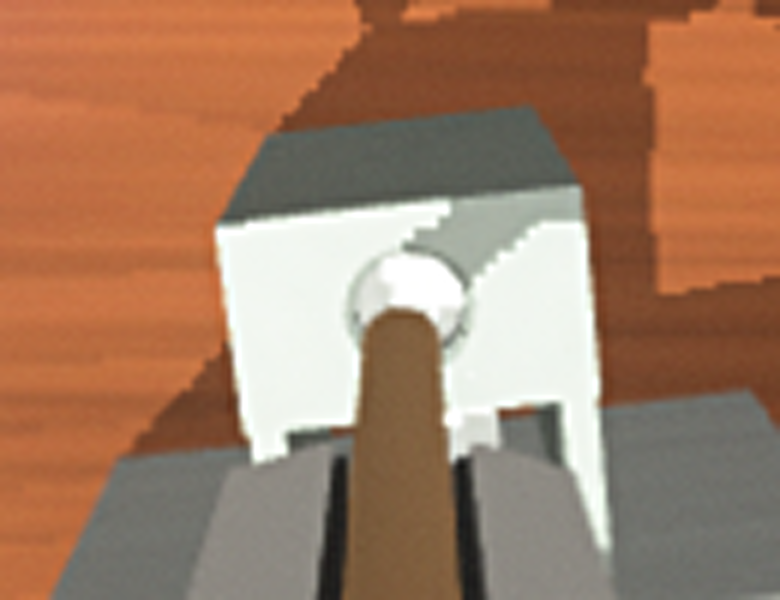

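Hole at crop (411,305), dowel foot at (401,308): the foot needs about +1.6 mm in y, −0.8 mm in x. I insert first, then press.

```bash
python3 -m crank '[{"offset":[-0.0008,0.0016,0],"spin":0},{"offset":[-0.0008,0.0016,-0.008],"spin":0},{"offset":[-0.0008,0.0016,-0.016],"spin":0},{"offset":[-0.0008,0.0016,-0.024],"spin":0},{"offset":[-0.0008,0.0016,-0.032],"spin":0},{"offset":[-0.0008,0.0016,-0.038],"spin":0},{"offset":[-0.0008,0.0016,-0.038],"spin":0},{"offset":[-0.0008,0.0016,-0.038],"spin":0}]' 0 50
```

```text
clock: 8.25
eef_pos: [434.3, 226.6, 180.5]
eef_rot: [-3.141, 0.0, -3.137]
wrist_force: [0.3, -0.0, -0.8]
finger_gap: 11.4
```

```bash
python3 -m crank '[{"offset":[0,0,-0.005],"spin":0},{"offset":[0,0,-0.010],"spin":0},{"offset":[0,0,-0.014],"spin":0},{"offset":[0,0,-0.018],"spin":0},{"offset":[0,0,-0.021],"spin":0},{"offset":[0,0,-0.0225],"spin":0},{"offset":[0,0,-0.0225],"spin":0},{"offset":[0,0,-0.0225],"spin":0}]'
python3 - <<'E'
from h import *
p=manip.camera("top"); T=tool();print(T[:3,3],manip.read_state()["wrist_force"])
save(p,"top2.png",(135,90,395,250),3)
for q in manip.search_frame(p,"lid"): print(q["conf"],q["location"])
E
```

```text
clock: 8.92
eef_pos: [434.3, 226.6, 158.0]
eef_rot: [-3.141, 0.0, -3.137]
wrist_force: [0.2, 0.9, 5.0]
finger_gap: 11.3
[434.29760448 226.64724595 158.07917502] [1.42803622 0.22805205 4.53146237]
0.68 [587.9, 238.6, 174.0]
```

```bash
python3 -m crank '[{"offset":[0,0,0.015],"spin":0},{"offset":[0,0,0.035],"spin":0},{"offset":[0,0,0.06],"spin":0},{"offset":[0,0,0.08],"spin":0},{"offset":[0,0,0.09],"spin":0},{"offset":[0,0,0.09],"spin":0},{"offset":[0,0,0.09],"spin":0},{"offset":[0,0,0.09],"spin":0}]'
python3 -m crank '[{"offset":[0.008,-0.03,0],"spin":0},{"offset":[0.016,-0.065,0],"spin":0},{"offset":[0.024,-0.10,0],"spin":0},{"offset":[0.032,-0.14,0],"spin":0},{"offset":[0.040,-0.175,0],"spin":0},{"offset":[0.0477,-0.1938,0],"spin":0},{"offset":[0.0477,-0.1938,0],"spin":0},{"offset":[0.0477,-0.1938,0],"spin":0}]'
python3 -m crank '[{"offset":[0,0,-0.03],"spin":0},{"offset":[0,0,-0.06],"spin":0},{"offset":[0,0,-0.09],"spin":0},{"offset":[0,0,-0.1],"spin":0},{"offset":[0,0,-0.1],"spin":0},{"offset":[0,0,-0.1],"spin":0},{"offset":[0,0,-0.1],"spin":0},{"offset":[0,0,-0.1],"spin":0}]'
python3 - <<'E'
from h import *
T=tool();x,y,z=T[:3,3];p=wrist();print(T[:3,3],wproj(p,(x,y,50)),wproj(p,(x,y,z-82.7)))
save(p,"w2.png",(186,133,316,233),6)
p=manip.camera("top");save(p,"top2.png",(135,70,395,250),3)
for n in("lid","basket"):
  for q in manip.search_frame(p,n): print(n,q["conf"],q["location"])
E
```

```text
clock: 9.68
eef_pos: [433.8, 226.4, 246.5]
eef_rot: [-3.14, -0.002, -3.137]
wrist_force: [0.0, -0.9, -0.6]
finger_gap: 11.3
clock: 10.35
eef_pos: [481.2, 32.0, 245.2]
eef_rot: [-3.14, -0.004, -3.139]
wrist_force: [0.3, -0.7, -0.7]
finger_gap: 11.1
clock: 11.02
eef_pos: [482.0, 32.2, 146.8]
eef_rot: [-3.14, -0.002, -3.138]
wrist_force: [-0.9, 0.1, 0.3]
finger_gap: 11.0
[481.96408249  32.19208033 146.77394169] [251.80975454 196.56417454] [251.73941204 200.19758775]
basket 0.48 [578.3, 255.1, 30.9]
```

View pics/w2.png

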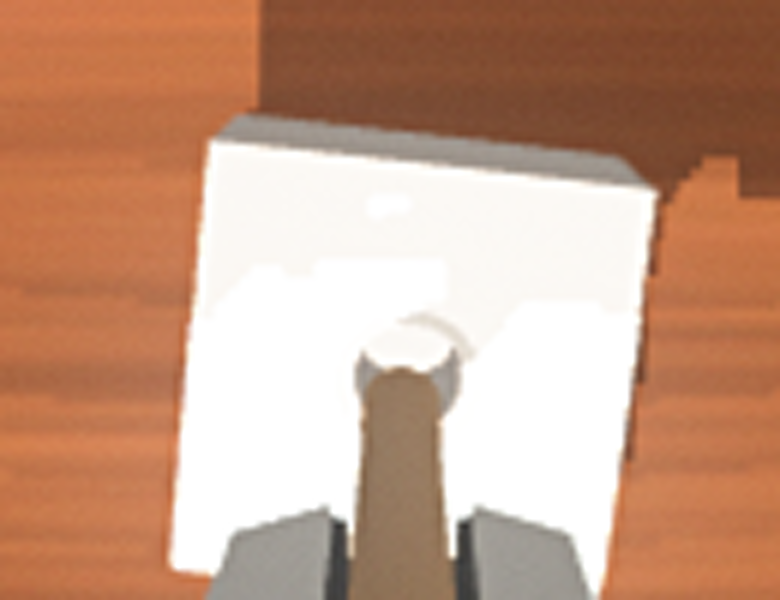

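View pics/top2.png

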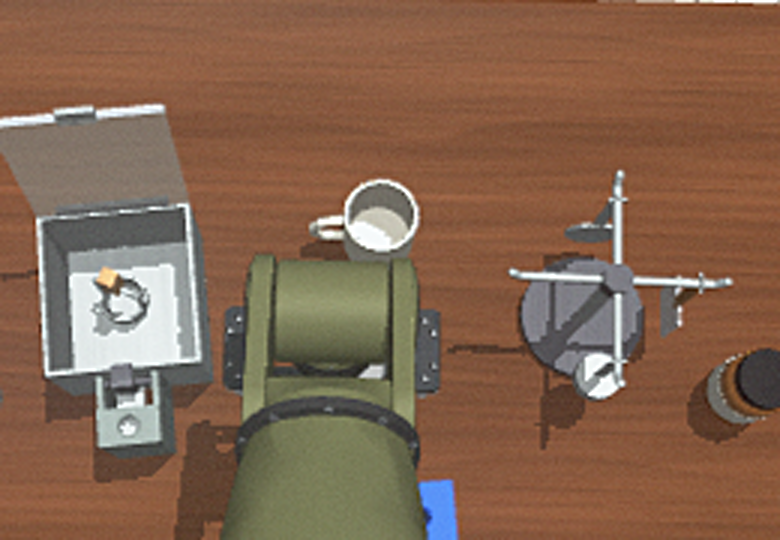

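Lid is open (past upright), basket visible with grip at (108,279) in the top crop. In the wrist crop the hole (412,362) lies about +1.6 mm y, −2.5 mm x from the foot (401,402); correct and lower.

```bash
python3 -m crank '[{"offset":[-0.0025,0.0016,0],"spin":0},{"offset":[-0.0025,0.0016,-0.005],"spin":0},{"offset":[-0.0025,0.0016,-0.015],"spin":0},{"offset":[-0.0025,0.0016,-0.025],"spin":0},{"offset":[-0.0025,0.0016,-0.035],"spin":0},{"offset":[-0.0025,0.0016,-0.045],"spin":0},{"offset":[-0.0025,0.0016,-0.055],"spin":0},{"offset":[-0.0025,0.0016,-0.058],"spin":0}]'
```

```text
clock: 11.88
eef_pos: [479.7, 33.5, 87.5]
eef_rot: [-3.14, -0.002, -3.139]
wrist_force: [-2.2, -0.5, 34.4]
finger_gap: 11.0
```

```bash
python3 -m crank '[{"offset":[0,0,0.001],"spin":0},{"offset":[0,0,0.001],"spin":0},{"offset":[0,0,0.001],"spin":0},{"offset":[0,0,0.001],"spin":0},{"offset":[0,0,0.001],"spin":0},{"offset":[0,0,0.001],"spin":0},{"offset":[0,0,0.001],"spin":0},{"offset":[0,0,0.001],"spin":0}]' 0.6
python3 -m crank '[{"offset":[0,0,0.03],"spin":0},{"offset":[0,0,0.06],"spin":0},{"offset":[0,0,0.09],"spin":0},{"offset":[0,0,0.12],"spin":0},{"offset":[0,0,0.15],"spin":0},{"offset":[0,0,0.15],"spin":0},{"offset":[0,0,0.15],"spin":0},{"offset":[0,0,0.15],"spin":0}]'
python3 - <<'E'
from h import *
T=tool();x,y,z=T[:3,3];p=wrist()
print(T[:3,3],wproj(p,(480,34,135)),wproj(p,(480,34,50)))
save(p,"w3.png",s=1.2)
for n in("dowel","stand","hook_tip","hook_seat","carousel"):
  for q in manip.search_frame(p,n): print(n,q["conf"],q["location"],wproj(p,q["location"]))
E
```

```text
clock: 12.55
eef_pos: [479.7, 33.5, 88.4]
eef_rot: [-3.14, -0.002, -3.139]
wrist_force: [-0.3, -0.8, 0.4]
finger_gap: 56.2
clock: 13.22
eef_pos: [479.4, 33.5, 237.6]
eef_rot: [-3.14, -0.003, -3.139]
wrist_force: [-0.6, -1.5, -0.3]
finger_gap: 56.6
[479.38117182  33.522577   237.61214629] [252.33322105 195.87136362] [252.52998955 180.17667981]
stand 0.97 [352.0, 98.9, 49.1] [305.36604585  78.912955  ]
stand 0.85 [360.0, -57.3, 49.5] [179.43914908  85.91388619]
stand 0.76 [477.6, 30.6, 51.6] [249.80593672 178.5082647 ]
hook_seat 0.82 [496.6, -232.1, 91.5] [ 53.48397625 199.60777624]
carousel 0.76 [494.5, -228.3, 89.3] [ 56.26445987 197.7153419 ]
carousel 0.62 [492.8, -369.2, 42.0] [ 11.75977467 189.40998506]
```

View pics/w3.png

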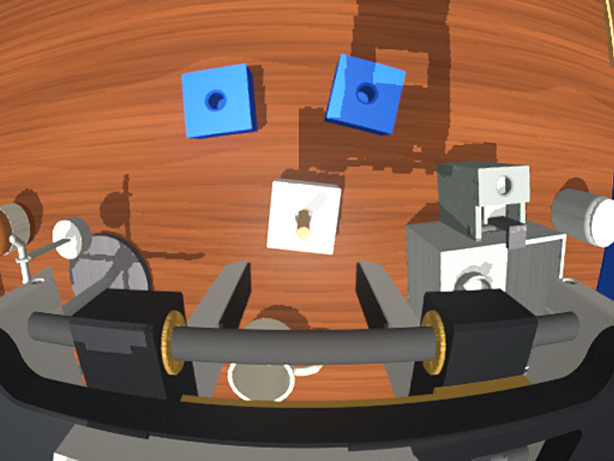

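Dowel stands in the white stand (top at (303,233)). Next: close the fingers and go to the +x side of the bare arm for pushing it anticlockwise.

```bash
python3 -m crank '[{"offset":[0.02,-0.033,0],"spin":0},{"offset":[0.04,-0.066,0],"spin":0},{"offset":[0.06,-0.099,0],"spin":0},{"offset":[0.08,-0.132,0],"spin":0},{"offset":[0.1,-0.165,0],"spin":0},{"offset":[0.127,-0.1995,0],"spin":0},{"offset":[0.127,-0.1995,0],"spin":0},{"offset":[0.127,-0.1995,0],"spin":0}]' 0 20
python3 - <<'E'
from h import *
p=manip.camera("top");T=tool();print(T[:3,3])
p=wrist();save(p,"w4.png",s=1.2)
print(wproj(p,(577,-236,179)),wproj(p,(577,-136,179)),wproj(p,(577,-156,169)))
E
```

```text
clock: 14.18
eef_pos: [606.8, -167.5, 235.9]
eef_rot: [-3.141, -0.005, -3.141]
wrist_force: [-0.7, 0.8, -1.2]
finger_gap: 6.3
[ 606.36517382 -166.17149895  236.67380158]
[167.41389196 173.15421656] [288.82624927 172.87828932] [263.75118834 170.91291523]
```

View pics/w4.png

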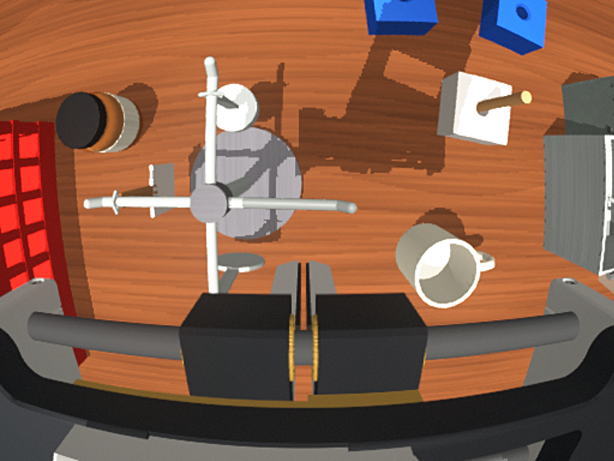

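Wrist view: hub (211,203), bare arm to (352,208), three other arms carry utensils; closed fingers are on its +x side. Descend and sweep.

```bash
python3 -m crank '[{"offset":[0,0,-0.03],"spin":0},{"offset":[0,0,-0.06],"spin":0},{"offset":[0,0,-0.09],"spin":0},{"offset":[0,0,-0.097],"spin":0},{"offset":[0,0,-0.097],"spin":0},{"offset":[0,0,-0.097],"spin":0},{"offset":[0,0,-0.097],"spin":0},{"offset":[0,0,-0.097],"spin":0}]'
python3 -m crank '[{"offset":[-0.006,0,0],"spin":0},{"offset":[-0.012,0,0],"spin":0},{"offset":[-0.018,0,0],"spin":0},{"offset":[-0.024,0.0005,0],"spin":0},{"offset":[-0.030,0.001,0],"spin":0},{"offset":[-0.036,0.0015,0],"spin":0},{"offset":[-0.040,0.002,0],"spin":0},{"offset":[-0.045,0.001,0],"spin":0}]'
python3 -m crank '[{"offset":[-0.005,-0.0015,0],"spin":0},{"offset":[-0.01,-0.003,0],"spin":0},{"offset":[-0.015,-0.0055,0],"spin":0},{"offset":[-0.02,-0.008,0],"spin":0},{"offset":[-0.025,-0.011,0],"spin":0},{"offset":[-0.03,-0.015,0],"spin":0},{"offset":[-0.035,-0.019,0],"spin":0},{"offset":[-0.039,-0.023,0],"spin":0}]'
python3 -m crank '[{"offset":[-0.003,-0.004,0],"spin":0},{"offset":[-0.006,-0.009,0],"spin":0},{"offset":[-0.009,-0.014,0],"spin":0},{"offset":[-0.011,-0.018,0],"spin":0},{"offset":[-0.013,-0.022,0],"spin":0},{"offset":[-0.014,-0.025,0],"spin":0},{"offset":[-0.015,-0.027,0],"spin":0},{"offset":[-0.015,-0.027,0],"spin":0}]'
python3 - <<'E'
from h import *
p=wrist();save(p,"w5.png",s=1.2);print(tool()[:3,3])
E
```

```text
clock: 14.95
eef_pos: [606.9, -165.5, 142.6]
eef_rot: [-3.139, -0.001, -3.138]
wrist_force: [-0.3, -0.1, 0.6]
finger_gap: 0.2
clock: 15.62
eef_pos: [561.5, -164.3, 142.6]
eef_rot: [-3.139, -0.0, -3.138]
wrist_force: [-0.6, -0.3, -0.2]
finger_gap: 0.5
clock: 16.28
eef_pos: [521.9, -187.7, 142.6]
eef_rot: [-3.139, -0.001, -3.138]
wrist_force: [1.9, 0.4, -0.0]
finger_gap: 0.4
clock: 16.95
eef_pos: [506.7, -215.1, 142.6]
eef_rot: [-3.139, -0.001, -3.139]
wrist_force: [-0.6, -0.1, 0.2]
finger_gap: 0.8
[ 506.8303665  -214.8804383   142.57017888]
```

View pics/w5.png

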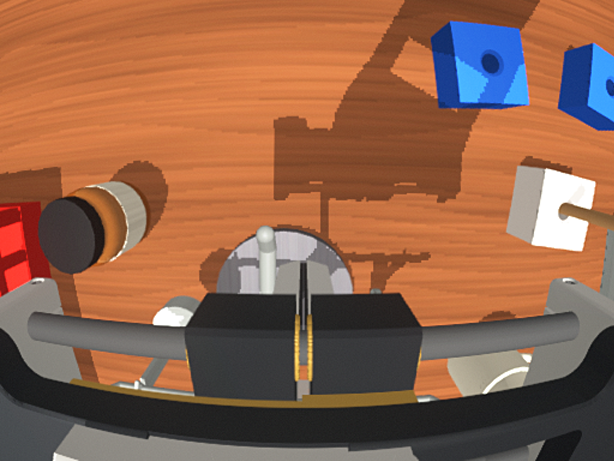

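The free hook's tip is now at (265,236), pointing to the front (up in the picture). Measure it, back off, and check it with the top camera.

```bash
python3 - <<'E'
from h import *
p=wrist();print(watz(p,(265/1.2,233/1.2),179),watz(p,(267/1.2,285/1.2),169))
E
python3 -m crank '[{"offset":[0,0.015,0],"spin":0},{"offset":[0,0.03,0],"spin":0},{"offset":[0,0.035,0.02],"spin":0},{"offset":[0,0.035,0.05],"spin":0},{"offset":[-0.01,0.06,0.08],"spin":0},{"offset":[-0.02,0.09,0.11],"spin":0},{"offset":[-0.03,0.12,0.13],"spin":0},{"offset":[-0.04,0.16,0.13],"spin":0}]'
python3 - <<'E'
from h import *
p=manip.camera("top")
for n in["carousel","hook_tip","basket","dowel","mug","jar"]:
    for q in manip.search_frame(p,n): print(n,round(q["conf"],2),np.round(q["location"]),np.round(proj(p,q["location"])))
for uv in[(345,193)]:
    pass
# bright wire pixels along the -x arm
print("pred axis",proj(p,(576,-234,172)),"seat",proj(p,(496,-234,169)),"tip",proj(p,(476,-234,179)))
g=p["pixels"].astype(int);m=(g.min(2)>120)&(g.max(2)-g.min(2)<40)
for v in range(158,206,3):
    u=np.nonzero(m[v,318:365])[0]+318; print(v,u.tolist())
cv2.imwrite("pics/t.png",p["pixels"][:,:,::-1])
E
```

```text
[ 473.45837472 -229.66182474  179.        ] [ 500.38691804 -230.51584068  169.        ]
clock: 17.72
eef_pos: [467.1, -53.7, 276.7]
eef_rot: [-3.138, 0.005, -3.139]
wrist_force: [1.3, -0.7, 0.1]
finger_gap: 0.2
carousel 0.88 [ 575. -234.  168.] [341. 163.]
hook_tip 0.64 [579. 254.  30.] [175. 170.]
hook_tip 0.6 [ 574. -235.  166.] [341. 164.]
hook_tip 0.23 [474.  42.  50.] [242. 203.]
basket 0.77 [578. 255.  29.] [175. 170.]
basket 0.58 [ 574. -240.  166.] [342. 163.]
mug 0.76 [671.  -7.  38.] [258. 142.]
mug 0.67 [ 573. -236.  165.] [341. 164.]
jar 0.75 [ 492. -381.   97.] [385. 197.]
pred axis [340.99512013 162.12986875] seat [341.59592447 190.51040948] tip [342.72736488 197.07363324]
158 [331, 332, 333, 334, 335, 336, 337, 339]
161 [331, 332, 333, 334, 337, 338, 339, 340, 341, 342, 343]
164 [337, 338, 339, 340, 341, 342, 343, 346, 347, 348, 349, 350, 351, 352, 353, 354, 355, 356, 357, 358, 359, 360, 361, 362, 363, 364]
167 [330, 331, 345, 346, 354, 355, 356, 357, 358, 359, 360, 361]
170 [338, 340, 341, 342, 344, 345, 346, 347, 353, 354, 355, 356, 357, 358, 359, 363, 364]
173 [335, 336, 337, 338, 340, 341, 342, 344, 345, 353, 354, 355, 356, 357, 358, 359, 360, 361, 362, 363, 364]
176 [332, 333, 334, 335, 336, 337, 338, 340, 341, 342, 356, 357, 358, 359, 360, 361, 362, 363, 364]
179 [328, 329, 330, 331, 332, 333, 334, 335, 336, 337, 338, 340, 341]
182 [328, 329, 330, 331, 332, 333, 334, 335, 337, 338, 340, 341]
185 [340, 341, 342]
188 [328, 329, 330, 331, 332, 333, 334, 335, 336, 337, 338, 340, 341, 342]
191 [328, 329, 330, 331, 332, 333, 334, 335, 336, 337, 338, 340, 341, 342]
194 [328, 329, 330, 331, 332, 333, 340, 341, 342]
197 [341, 342]
200 []
203 []
```

```bash
python3 -m crank '[{"offset":[0.013,0.038,0],"spin":0},{"offset":[0.026,0.076,0],"spin":0},{"offset":[0.04,0.114,0],"spin":0},{"offset":[0.053,0.152,0],"spin":0},{"offset":[0.066,0.19,0],"spin":0},{"offset":[0.08,0.228,0],"spin":0},{"offset":[0.093,0.266,0],"spin":0},{"offset":[0.106,0.303,0],"spin":0}]' 0.55
python3 -m crank '[{"offset":[0,0.0,-0.015],"spin":0},{"offset":[0,0,-0.03],"spin":0},{"offset":[0,0,-0.04],"spin":0},{"offset":[0,0,-0.04],"spin":0},{"offset":[0,0,-0.04],"spin":0},{"offset":[0,0,-0.04],"spin":0},{"offset":[0,0,-0.04],"spin":0},{"offset":[0,0,-0.04],"spin":0}]'
python3 - <<'E'
from h import *
t=cv2.imread("pics/t.png")
T=tool();x,y,z=T[:3,3];p=wrist();print(T[:3,3],manip.read_state()["finger_gap"])
for w in[(x,y,119),(x,y,4),(575,250,119)]:print(wproj(p,w))
w=p["pixels"][:,:,::-1][110:250,180:330]
w=cv2.resize(w,None,fx=4,fy=4,interpolation=cv2.INTER_CUBIC);cv2.imwrite("pics/w6.png",w)
print(atz(manip.camera("top"),(170.7,163),119))
for q in manip.search_frame(p,"basket"): print(q["conf"],q["location"],wproj(p,q["location"]))
E
```

```text
clock: 18.73
eef_pos: [573.8, 248.9, 271.2]
eef_rot: [-3.139, -0.003, -3.141]
wrist_force: [0.2, -1.1, 0.6]
finger_gap: 49.7
clock: 19.4
eef_pos: [574.1, 248.7, 232.1]
eef_rot: [-3.14, -0.001, -3.141]
wrist_force: [0.1, 0.2, 0.8]
finger_gap: 51.8
[574.05680457 248.7033471  232.13495907] 51.685489985443134
[251.93531066 192.71625933]
[252.31534048 174.27617187]
[253.22028382 193.6282375 ]
[578.33304078 251.35690518 119.        ]
0.92 [575.4, 256.8, 31.7] [258.48759026 178.75482846]
0.27 [478.9, 33.3, 104.1] [ 68.40133777 110.92979883]
```

View pics/w6.png

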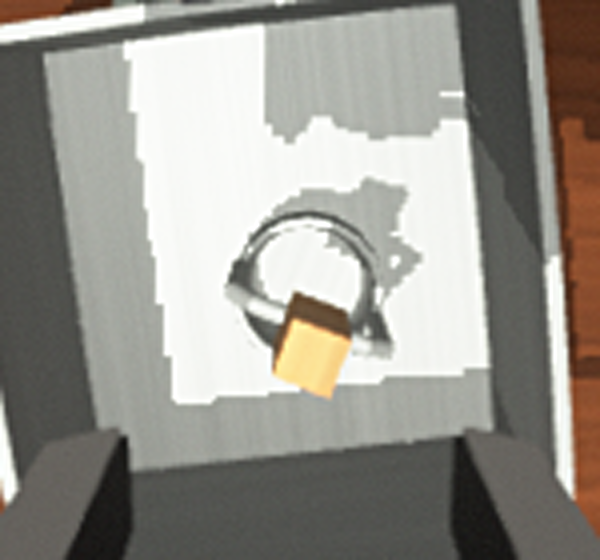

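Grip top centre (311,357), crossbar from (232,288) to (385,345): basket yaw ≈ −20°, grip at ≈(579.5, 253). Turn the jaws along the crossbar, descend, grip.

```bash
python3 -m crank '[{"offset":[0.003,0.002,0],"spin":-6},{"offset":[0.0055,0.0045,-0.01],"spin":-12},{"offset":[0.0055,0.0045,-0.02],"spin":-18},{"offset":[0.0055,0.0045,-0.05],"spin":-20},{"offset":[0.0055,0.0045,-0.08],"spin":-20},{"offset":[0.0055,0.0045,-0.1],"spin":-20},{"offset":[0.0055,0.0045,-0.1],"spin":-20},{"offset":[0.0055,0.0045,-0.1],"spin":-20}]'
python3 -m crank '[{"offset":[0,0,-0.015],"spin":0},{"offset":[0,0,-0.03],"spin":0},{"offset":[0,0,-0.045],"spin":0},{"offset":[0,0,-0.045],"spin":0},{"offset":[0,0,-0.045],"spin":0},{"offset":[0,0,-0.045],"spin":0},{"offset":[0,0,-0.045],"spin":0},{"offset":[0,0,-0.045],"spin":0}]'
python3 -m crank '[{"offset":[0,0,0],"spin":0},{"offset":[0,0,0],"spin":0},{"offset":[0,0,0],"spin":0},{"offset":[0,0,0],"spin":0},{"offset":[0,0,0],"spin":0},{"offset":[0,0,0],"spin":0},{"offset":[0,0,0],"spin":0},{"offset":[0,0,0],"spin":0}]' 0 30
```

```text
clock: 20.22
eef_pos: [579.3, 253.3, 131.7]
eef_rot: [-3.139, -0.003, 2.793]
wrist_force: [0.4, -0.4, 0.6]
finger_gap: 51.5
clock: 20.88
eef_pos: [579.7, 253.5, 88.0]
eef_rot: [-3.14, -0.001, 2.793]
wrist_force: [0.1, -0.7, 0.1]
finger_gap: 51.7
clock: 21.55
eef_pos: [579.7, 253.5, 87.9]
eef_rot: [-3.14, -0.002, 2.793]
wrist_force: [1.2, -0.2, -1.4]
finger_gap: 15.9
```

```bash
python3 -m crank '[{"offset":[0,0,0.015],"spin":0},{"offset":[0,0,0.04],"spin":0},{"offset":[0,0,0.07],"spin":0},{"offset":[0,0,0.10],"spin":0},{"offset":[0,0,0.13],"spin":0},{"offset":[0,0,0.16],"spin":0},{"offset":[0,0,0.18],"spin":0},{"offset":[0,0,0.183],"spin":0}]'
python3 -m crank '[{"offset":[-0.008,-0.02,0],"spin":3},{"offset":[-0.019,-0.055,0],"spin":6},{"offset":[-0.03,-0.09,0],"spin":9},{"offset":[-0.041,-0.125,0],"spin":12},{"offset":[-0.052,-0.16,0],"spin":15},{"offset":[-0.063,-0.195,0],"spin":18},{"offset":[-0.074,-0.23,0],"spin":20},{"offset":[-0.085,-0.265,0],"spin":20}]'
python3 -m crank '[{"offset":[-0.011,-0.035,0],"spin":0},{"offset":[-0.022,-0.07,0],"spin":0},{"offset":[-0.033,-0.105,0],"spin":0},{"offset":[-0.044,-0.14,0],"spin":0},{"offset":[-0.056,-0.175,0],"spin":0},{"offset":[-0.066,-0.205,0],"spin":0},{"offset":[-0.07,-0.220,0],"spin":0},{"offset":[-0.07,-0.220,0],"spin":0}]'
python3 -m crank '[{"offset":[0,0,-0.01],"spin":0},{"offset":[0,0,-0.03],"spin":0},{"offset":[0,0,-0.05],"spin":0},{"offset":[0,0,-0.068],"spin":0},{"offset":[0,0,-0.068],"spin":0},{"offset":[0,0,-0.068],"spin":0},{"offset":[0,0,-0.068],"spin":0},{"offset":[0,0,-0.068],"spin":0}]'
python3 - <<'E'
from h import *
T=tool();x,y,z=T[:3,3];p=wrist();print(T[:3,3],manip.read_state()["wrist_force"])
print("crossbar pred",[wproj(p,(x,y+d,z-9)).round(1).tolist() for d in(-23.5,0,23.5)],"tip",wproj(p,(474.5,-231,179)),"hub",wproj(p,(575,-232,172)))
save(p,"w7.png",(150,120,350,250),4)
t=manip.camera("top");save(t,"t2.png",(310,150,375,215),8)
for q in manip.search_frame(p,"hook_tip")+manip.search_frame(p,"basket"): print(q["conf"],q["location"],wproj(p,q["location"]))
E
```

```text
clock: 22.22
eef_pos: [580.5, 253.8, 275.3]
eef_rot: [3.14, 0.003, 2.793]
wrist_force: [-0.5, -0.2, 0.0]
finger_gap: 16.1
clock: 22.88
eef_pos: [494.3, -12.6, 274.0]
eef_rot: [3.14, 0.002, -3.138]
wrist_force: [0.0, -0.1, -1.2]
finger_gap: 15.3
clock: 23.55
eef_pos: [423.1, -234.9, 272.6]
eef_rot: [3.139, -0.0, -3.141]
wrist_force: [0.0, 0.4, -1.2]
finger_gap: 15.9
clock: 24.22
eef_pos: [423.6, -234.8, 205.5]
eef_rot: [3.14, 0.001, -3.141]
wrist_force: [0.1, -0.2, -1.0]
finger_gap: 16.0
[ 423.55278547 -234.7786467   205.54792545] [ 0.07640335  0.02640309 -1.38893084]
crossbar pred [[216.3, 227.1], [251.2, 227.3], [286.1, 227.1]] tip [256.12823188 280.28382044] hub [254.36313524 362.90293053]
0.56 [524.3, -229.3, 171.2] [257.61608819 323.44863994]
0.76 [420.5, -236.7, 146.4] [249.04351745 203.42939178]
0.38 [477.8, -384.0, 90.2] [120.84612685 238.46396302]
```

View pics/w7.png

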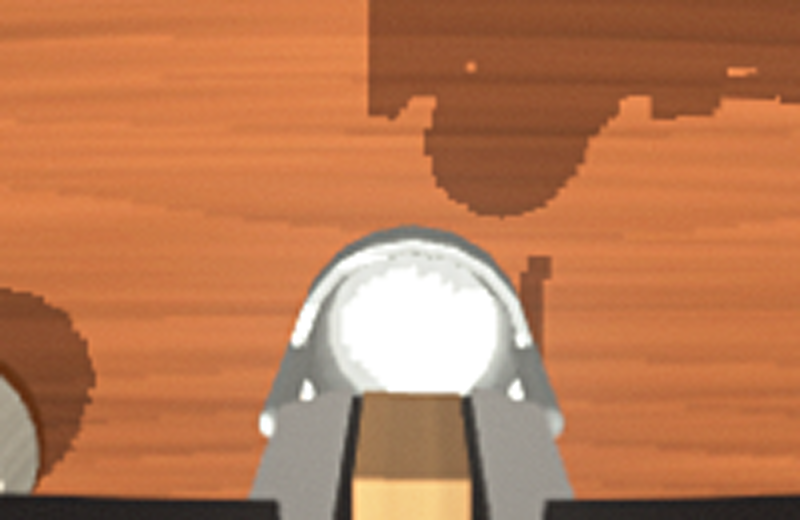

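Basket hangs level in the grip, crossbar ends (267,423) and (556,423), symmetric. Thread onto the hook along +x.

```bash
python3 -m crank '[{"offset":[0,0.0025,-0.0035],"spin":0},{"offset":[0.01,0.0025,-0.0035],"spin":0},{"offset":[0.02,0.0025,-0.0035],"spin":0},{"offset":[0.03,0.0025,-0.0035],"spin":0},{"offset":[0.04,0.0025,-0.0035],"spin":0},{"offset":[0.05,0.0025,-0.0035],"spin":0},{"offset":[0.06,0.0025,-0.0035],"spin":0},{"offset":[0.0715,0.0025,-0.0035],"spin":0}]'
python3 -m crank '[{"offset":[0,0,0],"spin":0},{"offset":[0,0,0],"spin":0},{"offset":[0,0,0],"spin":0},{"offset":[0,0,0],"spin":0},{"offset":[0,0,-0.003],"spin":0},{"offset":[0,0,-0.006],"spin":0},{"offset":[0,0,-0.009],"spin":0},{"offset":[0,0,-0.012],"spin":0}]'
python3 - <<'E'
from h import *
p=manip.camera("scene")
T=tool();x,y,z=T[:3,3]
save(p,"s2.png",(150,185,270,275),6)
for w in[(x,y,z),(495,-232,169),(475,-232,179)]:print(proj(p,w).round(1))
for n in("basket","carousel"):
  for q in manip.search_frame(p,n): print(n,q["conf"],q["location"],proj(p,q["location"]))
E
```

```text
clock: 25.08
eef_pos: [495.8, -232.4, 201.4]
eef_rot: [3.139, 0.0, -3.141]
wrist_force: [-0.1, 0.6, -0.3]
finger_gap: 15.9
clock: 25.75
eef_pos: [495.7, -232.4, 189.0]
eef_rot: [3.139, 0.0, -3.141]
wrist_force: [0.3, -0.1, -1.3]
finger_gap: 16.2
[181.2 208.9]
[182.3 213.9]
[178.  206.4]
basket 0.92 [505.0, -239.5, 131.9] [183.51668801 227.15171269]
carousel 0.64 [590.0, -239.8, 109.2] [201.07777152 254.93209434]
```

```bash
python3 -m crank '[{"offset":[0,0,-0.001],"spin":0},{"offset":[0,0,-0.002],"spin":0},{"offset":[0,0,-0.003],"spin":0},{"offset":[0,0,-0.004],"spin":0},{"offset":[0,0,-0.005],"spin":0},{"offset":[0,0,-0.006],"spin":0},{"offset":[0,0,-0.007],"spin":0},{"offset":[0,0,-0.007],"spin":0}]'
python3 -m crank '[{"offset":[0,0,-0.001],"spin":0},{"offset":[0,0,-0.001],"spin":0},{"offset":[0,0,-0.0015],"spin":0},{"offset":[0,0,-0.002],"spin":0},{"offset":[0,0,-0.002],"spin":0},{"offset":[0,0,-0.002],"spin":0},{"offset":[0,0,-0.002],"spin":0},{"offset":[0,0,-0.002],"spin":0}]'
```

```text
clock: 26.57
eef_pos: [495.7, -232.3, 181.9]
eef_rot: [3.139, -0.0, -3.141]
wrist_force: [-1.0, -0.1, -0.6]
finger_gap: 15.9
clock: 27.23
eef_pos: [495.8, -232.4, 180.3]
eef_rot: [3.139, 0.0, -3.141]
wrist_force: [-2.5, 0.3, 5.5]
finger_gap: 15.7
```

Contact came at 181 mm, exactly the seat height (the tip would have stopped it at 191). Release.

```bash
python3 -m crank '[{"offset":[0,0,0.001],"spin":0},{"offset":[0,0,0.001],"spin":0},{"offset":[0,0,0.001],"spin":0},{"offset":[0,0,0.001],"spin":0},{"offset":[0,0,0.001],"spin":0},{"offset":[0,0,0.001],"spin":0},{"offset":[0,0,0.001],"spin":0},{"offset":[0,0,0.001],"spin":0}]' 0.45
python3 -m crank '[{"offset":[0,0,0.01],"spin":0},{"offset":[0,0,0.03],"spin":0},{"offset":[0,0,0.06],"spin":0},{"offset":[0,0,0.09],"spin":0},{"offset":[0,0,0.11],"spin":0},{"offset":[-0.03,0,0.11],"spin":0},{"offset":[-0.06,0,0.11],"spin":0},{"offset":[-0.09,0,0.11],"spin":0}]'
python3 -m crank '[{"offset":[-0.02,0.02,0.0],"spin":0},{"offset":[-0.04,0.05,0],"spin":0},{"offset":[-0.05,0.08,0],"spin":0},{"offset":[-0.05,0.11,0],"spin":0},{"offset":[-0.05,0.14,0],"spin":0},{"offset":[-0.05,0.14,0],"spin":0},{"offset":[-0.05,0.14,0],"spin":0},{"offset":[-0.05,0.14,0],"spin":0}]'
python3 - <<'E'
from h import *
for c in("scene","top"):
    p=manip.camera(c)
    for w in[(495,-232,210),(495,-232,110),(495,-232,169)]:print(c,proj(p,w).round(1))
    for n in("basket","carousel","dowel","stand","lid","mug","jar","can"):
        for q in manip.search_frame(p,n)[:3]: print(n,round(q["conf"],2),np.round(q["location"]))
    for q in manip.masks_of(p,"basket"): v,u=np.nonzero(q["mask"]);print("mask",round(q["conf"],2),u.min(),u.max(),v.min(),v.max(),u.mean(),v.mean())
    g=p["pixels"]; h=cv2.cvtColor(g,cv2.COLOR_RGB2HSV)
    u0,v0=proj(p,(495,-232,192)).astype(int)
    print(g[v0-8:v0+9:2,u0-8:u0+9:2].tolist())
E
```

```text
clock: 27.9
eef_pos: [495.8, -232.4, 181.2]
eef_rot: [3.139, 0.0, -3.141]
wrist_force: [-0.4, 0.1, 0.6]
finger_gap: 42.1
clock: 28.57
eef_pos: [404.7, -232.1, 291.9]
eef_rot: [3.14, 0.001, -3.141]
wrist_force: [0.8, 0.2, 0.5]
finger_gap: 42.7
clock: 29.23
eef_pos: [354.8, -92.5, 292.4]
eef_rot: [3.14, 0.001, -3.14]
wrist_force: [-0.6, 0.2, -0.9]
finger_gap: 42.3
scene [179.9 202.7]
scene [185.4 228.7]
scene [182.3 213.9]
basket 0.73 [ 505. -236.  124.]
carousel 0.57 [ 590. -238.  108.]
stand 0.94 [500.  21.  50.]
stand 0.94 [366.  92.  46.]
stand 0.86 [376. -62.  50.]
lid 0.92 [677. 240. 218.]
lid 0.63 [ 582. -240.  104.]
mug 0.74 [664. -17.  50.]
jar 0.61 [ 520. -396.   72.]
can 0.82 [492. 405.  76.]
can 0.45 [ 589. -237.  108.]
mask 0.79 175 195 201 239 183.80454545454546 221.5818181818182
[[[129, 72, 37], [127, 69, 35], [127, 69, 35], [129, 74, 39], [145, 87, 50], [140, 82, 46], [127, 70, 41], [127, 69, 39], [125, 67, 37]], [[121, 62, 32], [126, 66, 38], [157, 96, 54], [202, 137, 80], [227, 168, 94], [206, 144, 83], [143, 85, 48], [121, 64, 35], [122, 64, 32]], [[129, 71, 40], [13
[... 2089 characters left out ...]
9, 159], [134, 140, 145], [85, 66, 45], [161, 123, 88], [255, 217, 150], [255, 214, 151], [214, 170, 127], [138, 93, 73]], [[169, 179, 179], [207, 218, 219], [144, 147, 145], [88, 69, 47], [85, 68, 47], [77, 59, 40], [81, 64, 46], [68, 75, 80], [131, 105, 93]], [[237, 243, 243], [238, 243, 243], [250, 255, 255], [139, 140, 136], [101, 103, 99], [77, 74, 71], [80, 81, 79], [134, 86, 59], [132, 85, 54]], [[231, 239, 239], [236, 243, 242], [244, 251, 251], [115, 117, 117], [96, 101, 97], [66, 65, 67], [156, 130, 113], [130, 81, 53], [126, 82, 54]], [[243, 248, 248], [240, 246, 247], [244, 250, 250], [131, 137, 136], [247, 255, 255], [232, 247, 249], [130, 79, 54], [127, 81, 54], [133, 85, 61]]]
```

Run:
```python
from h import *
s=manip.camera("scene");
for P in[s]:
    u,v=proj(P,(480,34,132)).astype(int);print(u,v,P["pixels"][v-6:v+14:2,u-4:u+5:2].tolist())
print(manip.read_state()["clock"]);print(manip.sign_off())
```

```text
263 178 [[[41, 110, 235], [36, 103, 232], [39, 100, 227], [39, 93, 215], [56, 77, 173]], [[35, 85, 206], [34, 75, 182], [32, 65, 157], [23, 54, 135], [58, 59, 116]], [[39, 60, 138], [74, 74, 130], [89, 79, 125], [49, 59, 126], [55, 58, 113]], [[47, 63, 126], [162, 121, 112], [211, 159, 116], [108, 91, 115], [59, 58, 109]], [[45, 57, 119], [131, 98, 85], [180, 130, 84], [104, 88, 109], [65, 56, 104]], [[39, 55, 121], [101, 77, 77], [133, 95, 63], [86, 70, 96], [93, 66, 93]], [[68, 59, 110], [111, 85, 76], [134, 94, 58], [124, 76, 55], [130, 71, 49]], [[124, 74, 60], [127, 87, 56], [142, 99, 61], [136, 81, 50], [139, 75, 44]], [[136, 75, 42], [130, 87, 52], [146, 105, 73], [184, 149, 127], [180, 136, 116]], [[168, 128, 106], [144, 109, 78], [162, 131, 100], [239, 231, 222], [240, 233, 224]]]
30.2833
the job is handed in; nothing more can be done
None
```

The job is done and handed in at about 30 s of the 69 s allowed. `sign_off` gives no verdict, so what follows rests on my own checks.

- **Latch and lid:** The dowel went down through the release hole to about 37 mm below its mouth, with about 5 N on the wrist. The lid sprang past upright, and the last pictures still show it open.
- **Dowel:** It is back in the white stand and was upright in the last scene picture. Setting it down briefly pushed 34 N on the wrist through the held dowel; the limits are 120 N for the wrist and 40 N for the arm or gripper's body.
- **Carousel:** I pushed the free hook round to the front with the closed fingers. Its seat is at about y = -232 mm, level with the axis within about 2 mm.
- **Basket:** I threaded it onto the hook along x. It met the arm at the height expected for the seat. After release, the grip top was within about 1 px of where it should be in both cameras, so it hangs upright on its seat.
- **Bystanders:** Both cameras put the mug, the jar and the can within a few mm of their starting places.

One gap: the viewer had reached its limit of 12 pictures, so I checked the hung basket only by pixel values and the networks, not by eye. The networks did not report the dowel in the last pictures, so I found it by its pixels. Stand and hole positions from the wrist and top cameras differed by about 3 mm in y; I corrected for that.

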